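# Set a plate against the drilling fence and stop

## Task

Set up the aluminium plate for its next hole: push it along the bench with the fingertips until its long side lies flush against the steel fence and its end butts against the stop block on that fence. Only push it, never pick it up; do not shift the stop, leave the other things where they are, and take the hand away at the end.

Things in the scene. Friction and masses are not known exactly. Their poses are not given: they have to be found in the camera images.
- plate: Workpiece: a loose flat bare-aluminium plate with a dark bore in its middle and three small holes (only drawn on). 95 mm along its own x, 130 mm along its y, 24 mm high, 0.5 to 0.8 kg; it slides at 2 to 10 N. Origin: centre of its underside, on the bench. Its long +x side goes to the fence (25 to 80 mm off at first), its +y end to the stop. Starts up to 0.3 rad askew.
- fence: A straight bright steel bar fixed to the bench: 30 mm along its own x, 420 mm along its y, 30 mm high (37 mm at the screw head on each end). Origin: centre of its underside. Working face: the long one towards the robot, at x = -15 mm in its own frame. Turned up to 0.2 rad from the world's axes. It does not give.
- stop_face (a point): Middle of the working face of the stop, a dark steel block clamped to the fence near its +y end. The face looks along the fence's -y (axes parallel to the fence's); the point is 45 mm in front of the fence's centre line, 14 mm up. Block: juts 60 mm from the fence, 25 mm long, 28 mm high; its bridge is 38, its thumb screw 54 mm high. It slips only above about 60 N. Its place varies.
- oil: Bystander: a standing grey bottle, 48 mm across, 75 mm high; beyond the fence. Origin: centre of its underside.
- tin: Bystander: a standing steel can, 60 mm across, 60 mm high; beyond the fence. Origin: centre of its underside.
- vblock: Bystander: a dark steel V-block 50 x 36 x 34 mm on the robot's side of the stop, to the left of the plate. Origin: centre of its underside.
- wrench: Bystander: a steel wrench about 170 mm long and 10 mm thick lying flat on the bench, to the right of the plate. Origin: on its underside near mid-length; its length lies along its own x.
There are look-alikes about, which are no part of the job. What is meant by the plate is not purple, and is the larger of those in its own colour.

How it is judged:
At the end, for the whole second after the job is handed in: The plate lies flat and at rest on the bench, its long side against the fence (its middle within 3 mm of touching, and parallel within 0.03 rad) and its end against the stop (within 3.5 mm); the stop has not shifted by more than 4 mm (x of plate in the frame of fence between -0.0655 and -0.0595 m and angle between the y axis of plate and the y axis of fence, either way round below 0.03 rad and y of plate in the frame of stop_face between -0.0685 and -0.062 m and height (world z) of plate below 0.004 m and angle between plate's own z axis and vertical below 0.03 rad and linear speed of plate below 0.01 m/s and distance of stop_face from where it was at the start of the episode below 0.004 m).
It fails at once if the plate was lifted or tipped up instead of pushed (height (world z) of plate above 0.008 m or angle between plate's own z axis and vertical above 0.1 rad).
It fails at once if the stop was shifted along the fence by more than 4 mm (distance of stop_face from where it was at the start of the episode above 0.004 m).
It fails at once if a bystander (bottle, can, V-block or wrench) was moved by more than 15 mm (distance of any of oil, tin, vblock, wrench from where it was at the start of the episode above 0.015 m).
It also fails if it takes over 54 s, if anything falls off the work surface, if the arm or the gripper's body presses on something with over 40 N, if the wrist force passes 120 N, or if a joint passes its speed limit or range.

## Robot

A 6-joint arm with a two-finger parallel gripper is mounted at the origin on the work surface. World frame = base frame: x ahead of the robot, y to its left, z up, the work surface at z = 0. Lengths are in m, angles in rad, forces in N, time in s.
With the tool pointing down it reaches from about 0.375 to 0.9 m from the base axis. Payload 3.1 kg.
Tool frame: the origin (TCP) lies midway between the tips of the shut fingers; the grasp point (between the pads) lies 19 mm behind it; z points along the fingers, y is the line along which they close (so a half turn about z gives the same grasp; the last joint's range is limited). The gripper opens to 85 mm and grips with 20 to 120 N. Pads are 22 mm wide; open, the fingers measure 114 mm over their backs; the gripper's body (76 mm by 85 mm) begins 54 mm behind the grasp point. The pads swing forward as they close: fully open they stand 13 mm farther back than shut.
Start: joints at [1.097, 0.527, 1.433, -0, 1.181, -0.178], TCP at [0.182, 0.598, 0.231] pointing down, gripper open.
Joint ranges: [-3.08, 3.08], [-0.75, 2.2], [0.22, 2.44], [-1.43, 4.57], [0, 2.65], [-2.85, 2.85]. Speed limits (rad/s): [2.79, 2.79, 3.14, 3.14, 3.14, 3.14].

## Interface

Orientations are given as a rotation vector (axis times angle).
In Python, from station import telemetry, eyes, sign_off gives the robot as it stands. The module is installed in compiled form; this text tells all that it offers.
- The arm moves only by the tool servo_tool, never from a script. Its argument "increments" is a list of rows, each a list of 7 numbers: the shift along the world's x, y, z in m, then the turn, a rotation vector about the world's x, y, z in rad, then the opening, from 0 (shut) to 1 (fully open). In form: [[dx, dy, dz, rx, ry, rz, gripper], ...]. A call has 1 to 10 rows; each row shifts and turns the commanded pose from where the row before left it; what a row does not reach is not made up. A row lasts 1/12 s, in which the tool goes at most 41.7 mm and 7.16 degrees, less where a joint would pass 70% of its speed; a pose out of reach is approached as far as the arm can. A call with a gripper value outside its range is refused whole. The fingers move at their own pace and stop on an object; the grip force is fixed at half the most. Time passes only in rows, so rows that do not move let the fingers close. It gives the time, the measured TCP pose, the force, the opening and the grip force at its end, in the units of the state.
- telemetry.get_state(): the state, without advancing time (a new reading comes with each control period).
- eyes.capture(name): name is "scene" or "top"; returns the picture (384x512x3 uint8, red, green, blue); there is no depth.
- eyes.camera_model(name): a dict with "K" (3x3 intrinsics, pixels), "k1" (the pictures are not rectified: a ray, as slopes to the right and down, at radius r is drawn at 1 + k1 r^2 times it, then the intrinsics apply), "R" (3x3) and "t" (3): a world point X has camera coordinates R X + t. Camera axes: x right, y down, z forward; pixel columns grow to the right and rows downward; lengths in m; the calibration is good to about 2 mm. A picture is of the moment at which its call begins. camera_model takes no time and is no camera call.
- sign_off(): hands the job in; it is judged then, once.
The state is a dict: "time_s": time; "qpos": joint angles; "qvel": joint speeds; "joint_torque": joint torques, N m; "position": TCP position; "tcp_rot": TCP orientation; "contact_force": force on the tool from outside, world axes, zero at the start; "ft_torque": the same for the moment, N m; "gripper_width": opening from 0.0 (shut) to 1.0 (fully open); "finger_force": force on a finger pad.
Only numpy, scipy, OpenCV 4.12 (cv2) and the standard library are available. Lean on these libraries where they do the work, as an engineer would, in place of code of your own. Each camera call takes 0.05 s, during which the arm holds its last target. There are 200 camera calls.

## Working session

There is one attempt and no reset: what is moved stays moved. The work goes in short steps, Python scripts to look and compute and a tool call to move; the robot and the scene stay as the last step left them, time stands still between calls to the robot, and variables do not carry over. Pictures are saved under pics/ and viewed, at most 10 in all, crops included, and the job is handed in when it is done.

Besides the shell and the picture viewer there is one more tool, called after "Emit:" by a JSON object that holds its "api" and its "payload", one argument or row to a line. servo_tool: Moves the arm, as the interface text tells. Its arguments: {"type":"object","properties":{"increments":{"type":"array","items":{"type":"array","items":{"type":"number"}}}},"required":["increments"]}

```bash
mkdir -p pics; cat > h.py <<'E'
import numpy as np,cv2
from station import telemetry,eyes,sign_off
def snap(n,f):
    im=eyes.capture(n); cv2.imwrite('pics/'+f,im[:,:,::-1]); return im
def px2w(n,uv,z):
    m=eyes.camera_model(n);K=np.array(m['K']);R=np.array(m['R']);t=np.array(m['t'])
    uv=np.atleast_2d(np.array(uv,float))
    d=np.c_[(uv[:,0]-K[0,2])/K[0,0],(uv[:,1]-K[1,2])/K[1,1]]
    s=d.copy()
    for _ in range(20): s=d/(1+m['k1']*(s**2).sum(1,keepdims=True))
    r=np.c_[s,np.ones(len(s))]@R; c=-R.T@t
    return (c+r*((z-c[2])/r[:,2])[:,None]).round(4)
E
python3 - <<'E'
from h import *
for n in('top','scene'):
    snap(n,n+'0.png'); m=eyes.camera_model(n); R=np.array(m['R']); print(n,m['K'],m['k1'],-R.T@np.array(m['t']),R)
print(telemetry.get_state())
E
```

```text
top [[367.53623859   0.         259.15640951]
 [  0.         367.53623859 192.73391667]
 [  0.           0.           1.        ]] -0.024640996982581823 [ 0.39857871 -0.05935241  0.80267147] [[ 0.01024252 -0.99918357  0.0390805 ]
 [-0.9842957  -0.01696238 -0.17571068]
 [ 0.17623012 -0.03666705 -0.98366583]]
scene [[458.38434064   0.         251.32401404]
 [  0.         458.38434064 186.01029782]
 [  0.           0.           1.        ]] -0.1885926239506617 [ 0.85078137 -0.61233953  0.98260397] [[ 0.87527839  0.48342318 -0.01377577]
 [ 0.39347364 -0.72840078 -0.56090177]
 [-0.2811872   0.4855248  -0.82776774]]
{'time_s': 0.1, 'qpos': array([ 1.09751900e+00,  5.28370153e-01,  1.43379192e+00, -5.35482070e-06,
        1.18137041e+00, -1.78523721e-01]), 'qvel': array([-0.00154414, -0.00328911, -0.00384305, -0.00136616,  0.00040452,
       -0.0004388 ]), 'joint_torque': array([ 2.77529589e-04, -4.43306136e+01, -1.78586876e+01, -1.93330616e-04,
        3.86410975e-03, -1.59817386e-06]), 'position': array([0.18125432, 0.59746769, 0.23042769]), 'tcp_rot': array([-4.61229777e-01, -3.10692626e+00,  2.88860389e-03]), 'contact_force': array([-0.32554901,  0.03687554, -0.37524137]), 'ft_torque': array([-0.01007738,  0.00768378,  0.00842921]), 'finger_force': 0.0, 'gripper_width': 0.9988397637153849}
```

View pics/top0.png

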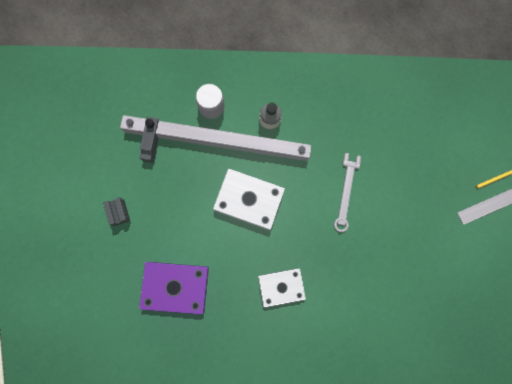

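View pics/scene0.png

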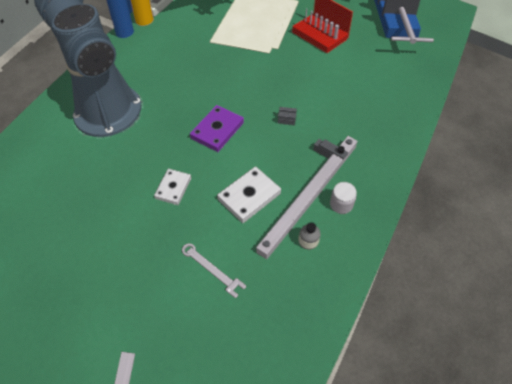

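Top picture: plate at (249,199), fence from (123,124) to (310,151), stop at (149,142), V-block (116,211), wrench (347,190). The purple plate (174,288) and small plate (282,288) are decoys. The scene view agrees.

```bash
cat > meas.py <<'E'
from h import *
def comp(im,seed,lo=130):
    hsv=cv2.cvtColor(im,cv2.COLOR_RGB2HSV)
    m=((hsv[...,2]>lo)&(hsv[...,1]<70)).astype(np.uint8)
    _,l=cv2.connectedComponents(m,connectivity=4)
    return (l==l[seed[1],seed[0]]).astype(np.uint8)
def rect(im,seed,z,lo,n='top'):
    c=max(cv2.findContours(comp(im,seed,lo),cv2.RETR_EXTERNAL,cv2.CHAIN_APPROX_NONE)[0],key=cv2.contourArea)[:,0]
    w=px2w(n,c,z)[:,:2]
    return cv2.minAreaRect((w*1000).astype(np.float32)),w
E
python3 - <<'E'
from meas import *
im=snap('top','t1.png')
for lo in(130,160,190,210):
    print(lo,'plate',rect(im,(262,188),.024,lo)[0],'fence',rect(im,(230,138),.03,lo)[0])
c=im[90:250,90:370]; cv2.imwrite('pics/crop.png',cv2.resize(c,None,fx=2.8,fy=2.8,interpolation=cv2.INTER_CUBIC)[:,:,::-1])
E
```

```text
130 plate ((526.0546875, -66.24297332763672), (133.3853302001953, 98.10978698730469), 71.35223388671875) fence ((656.6061401367188, -31.339630126953125), (341.2723083496094, 32.4293098449707), 81.69144439697266)
160 plate ((526.3580932617188, -66.0873031616211), (131.98086547851562, 96.36613464355469), 71.19416046142578) fence ((656.8270263671875, -30.924453735351562), (339.59649658203125, 29.26679039001465), 81.87822723388672)
190 plate ((526.3902587890625, -66.1400146484375), (129.54721069335938, 94.63539123535156), 71.22929382324219) fence ((658.0789794921875, -21.4539794921875), (319.65142822265625, 27.545621871948242), 81.89473724365234)
210 plate ((526.2788696289062, -66.51150512695312), (128.34544372558594, 93.08419799804688), 71.16355895996094) fence ((570.416748046875, -111.279052734375), (878.2946166992188, 1233.0223388671875), 2.333329677581787)
```

View pics/crop.png

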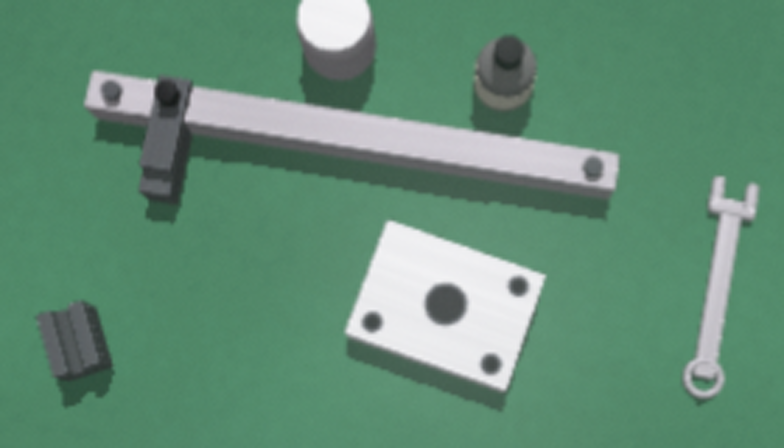

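```bash
python3 - <<'E'
from meas import *
im=cv2.imread('pics/t1.png')[:,:,::-1]
# fence near/far top edges from mask columns, world fit
for lo in(150,160,170):
    r,w=rect(im,(230,138),.03,lo); a=np.deg2rad(r[2]); ey=np.array([np.cos(a),np.sin(a)]); ex=np.array([ey[1],-ey[0]])
    O=np.array(r[0])/1000; p=np.c_[(w-O)@ex,(w-O)@ey]
    for s in(1,-1):
        q=p[(p[:,0]*s>.008)&(abs(p[:,1])<.14)]; print(lo,s,np.polyfit(q[:,1],q[:,0],1).round(4))
O=np.array([.6568,-.031]);ey=np.array([.1415,.99]);ex=np.array([.99,-.1415])
def F(u,v,z):
    W=px2w('top',[(90+u/2.8-.3,90+v/2.8-.3)],z)[0,:2]; return W,((W-O)@[*zip(ex,ey)]).round(4)
for n,u,v,z in[('stop jaw corner',173,181,.028),('jaw bottom',172,196,0),('bridge lo',174,165,.038),('bridge hi',191,88,.038),('vblock',75,340,.034),('fence R top',618,155,.03),('fence L top',93,73,.03),('wrench top',735,200,.01),('wrench ring',703,378,.01),('can',335,20,.06),('oil',507,55,.07)]: print(n,*F(u,v,z))
for p in[(174,288),(282,288)]: print(px2w('top',[p],.02))
cv2.imwrite('pics/stop.png',cv2.resize(im[105:175,110:190],None,fx=7,fy=7,interpolation=cv2.INTER_CUBIC)[:,:,::-1])
E
```

```text
150 1 [-0.003   0.0136]
150 -1 [-0.0006 -0.014 ]
160 1 [-0.0018  0.0132]
160 -1 [ 0.0008 -0.0135]
170 1 [-0.0017  0.0128]
170 -1 [ 0.001  -0.0131]
stop jaw corner [0.6177 0.1457] [-0.0637  0.1694]
jaw bottom [0.6132 0.1531] [-0.0692  0.1761]
bridge lo [0.6276 0.1431] [-0.0535  0.1682]
bridge hi [0.6898 0.1339] [0.0093 0.1679]
vblock [0.4922 0.209 ] [-0.1969  0.2143]
fence R top [ 0.6456 -0.2   ] [ 0.0128 -0.1689]
fence L top [0.7036 0.2131] [0.0118 0.2483]
wrench top [ 0.6166 -0.298 ] [-0.002 -0.27 ]
wrench ring [ 0.4728 -0.2677] [-0.1487 -0.2604]
can [0.7389 0.0221] [0.0738 0.0642]
oil [ 0.7097 -0.1094] [ 0.0635 -0.0701]
[[0.3367 0.0847 0.02  ]]
[[ 0.3386 -0.1381  0.02  ]]
```

View pics/stop.png

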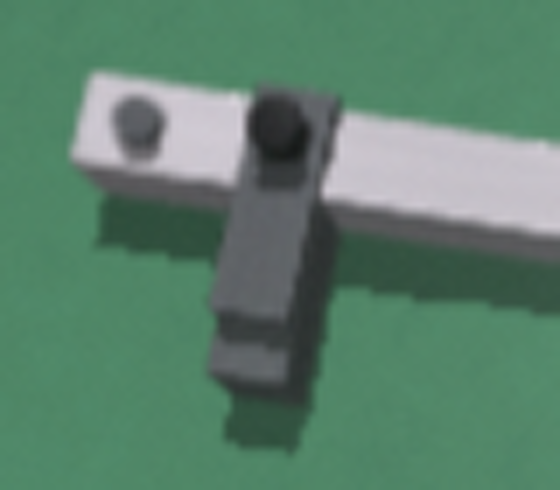

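Emit:
{"api": "servo_tool", "payload": {
  "increments": [
    [0.012,-0.038,0,0,0,0.05,1],
    [0.012,-0.038,0,0,0,0.05,1],
    [0.012,-0.038,0,0,0,0.05,1],
    [0.014,-0.036,0,0,0,0,1],
    [0.014,-0.036,0,0,0,0,1],
    [0.014,-0.036,0,0,0,0,1],
    [0.014,-0.036,0,0,0,0,1],
    [0.014,-0.036,0,0,0,0,1],
    [0.014,-0.036,0,0,0,0,1],
    [0.014,-0.036,0,0,0,0,1]
  ]
}}

```text
time_s: 0.98
position: [0.3156, 0.2304, 0.2314]
tcp_rot: [0.226, 3.133, 0.0]
contact_force: [1.3, -0.1, -0.4]
gripper_width: 0.999
finger_force: 0.0
```

Stop's face edge is at about (290,365) in the crop, i.e. pixel (151,157): y' ≈ 0.168 along the fence. The plate has to travel about 62 mm towards the fence and 156 mm along it.

Emit:
{"api": "servo_tool", "payload": {
  "increments": [
    [0.015,-0.035,-0.01,0,0,0,1],
    [0.015,-0.035,-0.01,0,0,0,1],
    [0.015,-0.035,-0.01,0,0,0,1],
    [0.015,-0.035,-0.01,0,0,0,1],
    [0.015,-0.035,-0.01,0,0,0,1],
    [0.015,-0.035,-0.02,0,0,0,1],
    [0.015,-0.035,-0.02,0,0,0,1],
    [0.015,-0.038,-0.02,0,0,0,1],
    [0,0,-0.02,0,0,0,1],
    [0,0,-0.02,0,0,0,1]
  ]
}}

```text
time_s: 1.82
position: [0.4352, -0.0484, 0.0833]
tcp_rot: [0.234, 3.13, -0.001]
contact_force: [-0.4, 0.6, -0.4]
gripper_width: 0.999
finger_force: 0.0
```

Emit:
{"api": "servo_tool", "payload": {
  "increments": [
    [0,0,-0.03,0,0,0,1],
    [0,0,-0.025,0,0,0,1],
    [0,0,-0.015,0,0,0,1],
    [0,0,-0.01,0,0,0,1],
    [0,0,-0.003,0,0,0,1],
    [0,0,0,0,0,0,1]
  ]
}}

```text
time_s: 2.32
position: [0.4331, -0.0455, 0.0005]
tcp_rot: [-0.227, -3.132, -0.001]
contact_force: [0.7, -0.2, -1.1]
gripper_width: 1.002
finger_force: 0.0
```

Emit:
{"api": "servo_tool", "payload": {
  "increments": [
    [0.008,-0.006,0,0,0,0,1],
    [0.008,-0.003,-0.002,0,0,0,1],
    [0.0079,-0.0011,0,0,0,0,1],
    [0.0079,-0.0011,0,0,0,0,1],
    [0.0079,-0.0011,0,0,0,0,1],
    [0.0079,-0.0011,0,0,0,0,1],
    [0.0079,-0.0011,0,0,0,0,1],
    [0.0079,-0.0011,0,0,0,0,1],
    [0.0079,-0.0011,0,0,0,0,1],
    [0.0079,-0.0011,0,0,0,0,1]
  ]
}}

```text
time_s: 3.15
position: [0.5088, -0.0617, -0.0006]
tcp_rot: [-0.224, -3.124, -0.004]
contact_force: [-8.4, 1.3, 8.3]
gripper_width: 1.0
finger_force: 4.8
```

```bash
python3 - <<'E'
from meas import *
s=telemetry.get_state(); print(s['position'],s['contact_force'])
snap('top','t2.png'); snap('scene','s2.png')
E
```

```text
[ 0.50881875 -0.06167414 -0.0006393 ] [-8.4206984   1.33285822  8.27312268]
```

View pics/s2.png

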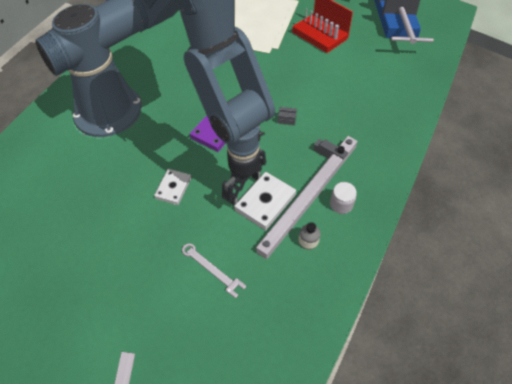

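The scene picture shows both fingers on the plate's robot-side long edge (plate at about (265,200)), nearly parallel to the fence with a gap of about 20 mm left.

Emit:
{"api": "servo_tool", "payload": {
  "increments": [
    [0,0,0.003,0,0,0,1],
    [0.005,-0.0007,0,0,0,0,1],
    [0.005,-0.0007,0,0,0,0,1],
    [0.003,-0.0004,0,0,0,0,1],
    [0.002,-0.0003,0,0,0,0,1]
  ]
}}

```text
time_s: 3.67
position: [0.5255, -0.0647, 0.0024]
tcp_rot: [-0.226, -3.128, -0.002]
contact_force: [-6.8, 1.2, 5.6]
gripper_width: 1.002
finger_force: 3.7
```

Emit:
{"api": "servo_tool", "payload": {
  "increments": [
    [0.002,-0.0003,0,0,0,0,1],
    [0.002,-0.0003,0,0,0,0,1]
  ]
}}

```text
time_s: 3.83
position: [0.5282, -0.065, 0.0024]
tcp_rot: [-0.225, -3.126, -0.003]
contact_force: [-8.8, 0.3, 7.0]
gripper_width: 0.999
finger_force: 4.3
```

Emit:
{"api": "servo_tool", "payload": {
  "increments": [
    [0.0015,-0.0002,0,0,0,0,1],
    [0.0015,-0.0002,0,0,0,0,1]
  ]
}}

```text
time_s: 4.0
position: [0.5293, -0.0651, 0.0023]
tcp_rot: [-0.224, -3.122, -0.003]
contact_force: [-13.3, -1.0, 10.8]
gripper_width: 1.001
finger_force: 6.7
```

Emit:
{"api": "servo_tool", "payload": {
  "increments": [
    [0.0015,-0.0002,0,0,0,0,1],
    [0.0015,-0.0002,0,0,0,0,1]
  ]
}}

```text
time_s: 4.17
position: [0.5293, -0.065, 0.0023]
tcp_rot: [-0.223, -3.115, -0.005]
contact_force: [-18.0, -2.8, 16.0]
gripper_width: 1.002
finger_force: 9.2
```

Stalled with force rising, so the plate is flush on the fence. Retract, lift, turn the tool by -90° and go to the plate's -y end.

Emit:
{"api": "servo_tool", "payload": {
  "increments": [
    [-0.01,0.0014,0,0,0,0,1],
    [-0.012,0.002,0,0,0,0,1],
    [0,0,0.03,0,0,-0.12,0.5],
    [0,0,0.035,0,0,-0.12,0.5],
    [0,0,0.025,0,0,-0.12,0.5],
    [0.003,-0.025,0,0,0,-0.12,0.5],
    [0.003,-0.025,0,0,0,-0.12,0.5],
    [0.008,-0.025,0,0,0,-0.12,0.5],
    [0.008,-0.025,0,0,0,-0.12,0.5],
    [0.008,-0.014,0,0,0,-0.12,0.5]
  ]
}}

```text
time_s: 5.0
position: [0.5484, -0.1814, 0.0933]
tcp_rot: [1.655, 2.662, 0.0]
contact_force: [0.1, -0.2, -0.5]
gripper_width: 0.505
finger_force: 0.0
```

Emit:
{"api": "servo_tool", "payload": {
  "increments": [
    [0.008,0,0,0,0,-0.12,0.5],
    [0.008,0,0,0,0,-0.12,0.5],
    [0.008,0,0,0,0,-0.12,0.5],
    [0.008,0,0,0,0,-0.12,0.5],
    [0.008,0,0,0,0,-0.012,0.5],
    [0,0,0,0,0,0,0.5]
  ]
}}

```text
time_s: 5.5
position: [0.5887, -0.1785, 0.0929]
tcp_rot: [2.244, 2.192, 0.003]
contact_force: [0.1, -0.6, 0.6]
gripper_width: 0.502
finger_force: 0.0
```

```bash
cat > fr.py <<'E'
from meas import *
O=np.array([.6568,-.031]);ey=np.array([.1415,.99]);ex=np.array([.99,-.1415]);M=np.c_[ex,ey]
def rep(seed=None,im=None):
    s=telemetry.get_state(); from scipy.spatial.transform import Rotation as Ro
    y=Ro.from_rotvec(s['tcp_rot']).as_matrix()[:,1]; print('tcp f',((s['position'][:2]-O)@M).round(4),'q6',s['qpos'][5],'yawrel',np.arctan2(y@[*ey,0],y@[*ex,0]).round(4),s['gripper_width'])
E
python3 - <<'E'
from fr import *
rep(); im=snap('top','t3.png'); snap('scene','s3.png')
r,w=rect(im,(262,188-20),.024,160); print(r,((np.array(r[0])/1000-O)@M))
E
```

```text
tcp f [-0.0466 -0.1556] q6 -0.45289725662664 yawrel 0.1186 0.5015220296260844
((571.740966796875, -111.722412109375), (885.0646362304688, 1242.630859375), 2.334094285964966) [-0.07278622 -0.09195104]
```

View pics/s3.png

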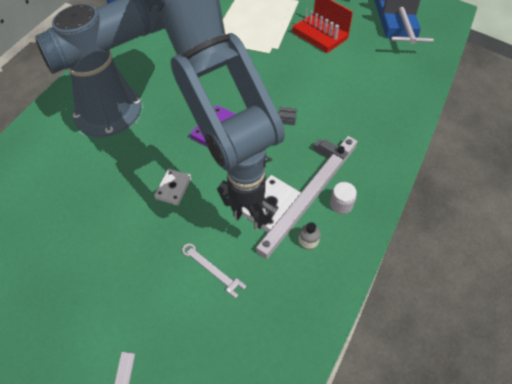

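The hand hovers over the plate's near end (260,200). The plate lies along the fence, so I check its visible far end numerically while finishing the turn.

Emit:
{"api": "servo_tool", "payload": {
  "increments": [
    [-0.01,-0.006,0,0,0,-0.06,0.5],
    [-0.01,-0.004,0,0,0,-0.0586,0.5],
    [0,0,0,0,0,0,0.5]
  ]
}}

```text
time_s: 5.85
position: [0.5634, -0.1875, 0.092]
tcp_rot: [-2.375, -2.053, 0.002]
contact_force: [-0.3, -0.5, -0.8]
gripper_width: 0.502
finger_force: 0.0
```

```bash
python3 - <<'E'
from fr import *
rep(); im=cv2.imread('pics/t3.png')[:,:,::-1]
hsv=cv2.cvtColor(im,cv2.COLOR_RGB2HSV); m=(hsv[...,2]>190)&(hsv[...,1]<70)
v,u=np.nonzero(m[140:240,180:320]); w=(px2w('top',np.c_[u+180,v+140],.024)[:,:2]-O)@M
w=w[(w[:,0]<-.02)&(w[:,0]>-.13)]
print(np.percentile(w,[0.5,1,2,50,98,99,99.5],axis=0).round(4),len(w))
for a,b in((-.1,-.085),(-.085,-.06),(-.06,-.04),(-.04,-.025)):
    q=w[(w[:,0]>a)&(w[:,0]<b)]; print(a,q[:,1].min(),q[:,1].max())
E
```

```text
tcp f [-0.0704 -0.1682] q6 -0.3638213855957295 yawrel -0.0029 0.502223245712299Traceback (most recent call last):
  File "<stdin>", line 6, in <module>
    return _quantile_unchecked(
        a, q, axis, out, overwrite_input, method, keepdims, weights)
    return _ureduce(a,
                    func=_quantile_ureduce_func,
    ...<5 lines>...
                    overwrite_input=overwrite_input,
                    method=method)
    r = func(a, **kwargs)
    result = _quantile(arr,
                       quantiles=q,
    ...<2 lines>...
                       out=out,
                       weights=wgt)
    slices_having_nans = np.isnan(arr[-1, ...])
                                  ~~~^^^^^^^^^
IndexError: index -1 is out of bounds for axis 0 with size 0
```

```bash
python3 - <<'E'
from fr import *
print((px2w('scene',[(277,177),(300,191)],.024)[:,:2]-O)@M)
im=cv2.imread('pics/s2.png')[:,:,::-1]
r,w=rect(im,(285,185),.024,180,'scene'); print(r,(np.array(r[0])/1000-O)@M)
E
```

```text
[[-0.0916059   0.02388105]
 [-0.02036755  0.02305165]]
((573.9552612304688, -63.70342254638672), (130.11962890625, 97.12716674804688), 82.07835388183594) [-0.07738876 -0.04409892]
```

Emit:
{"api": "servo_tool", "payload": {
  "increments": [
    [0,0,-0.03,0,0,0,0.5],
    [0,0,-0.03,0,0,0,0.5],
    [0,0,-0.015,0,0,0,0.5],
    [0,0,-0.009,0,0,0,0.5],
    [0,0,0,0,0,0,0.5],
    [0.0014,0.01,0,0,0,0,0.5],
    [0.0014,0.01,0,0,0,0,0.5],
    [0.0014,0.01,0,0,0,0,0.5],
    [0.0014,0.01,0,0,0,0,0.5],
    [0.0007,0.005,0,0,0,0,0.5]
  ]
}}

```text
time_s: 6.68
position: [0.5722, -0.1404, 0.0091]
tcp_rot: [2.374, 2.057, 0.001]
contact_force: [-0.2, -0.8, -0.0]
gripper_width: 0.497
finger_force: 0.0
```

Emit:
{"api": "servo_tool", "payload": {
  "increments": [
    [0.0011,0.008,0,0,0,0,0.5],
    [0.0011,0.008,0,0,0,0,0.5],
    [0.0011,0.008,0,0,0,0,0.5],
    [0.0011,0.008,0,0,0,0,0.5]
  ]
}}

```text
time_s: 7.02
position: [0.5766, -0.1116, 0.0091]
tcp_rot: [2.372, 2.056, -0.002]
contact_force: [-1.8, -6.8, 2.8]
gripper_width: 0.501
finger_force: 3.2
```

```bash
python3 - <<'E'
from fr import *
rep(); im=snap('scene','s4.png')
r,w=rect(im,(300,170),.024,180,'scene'); print(r,(np.array(r[0])/1000-O)@M)
E
```

```text
tcp f [-0.068  -0.0911] q6 -0.23421229161496 yawrel -0.0007 0.5010555857073196
((362.1043395996094, 74.99041748046875), (1997.687255859375, 1436.801025390625), 26.487255096435547) [-0.30674635  0.06323108]
```

Emit:
{"api": "servo_tool", "payload": {
  "increments": [
    [0.0013,0.009,0,0,0,0,0.5],
    [0.0013,0.009,0,0,0,0,0.5],
    [0.0013,0.009,0,0,0,0,0.5],
    [0.0013,0.009,0,0,0,0,0.5],
    [0.0013,0.009,0,0,0,0,0.5],
    [0.0013,0.009,0,0,0,0,0.5],
    [0.0013,0.009,0,0,0,0,0.5],
    [0.0013,0.009,0,0,0,0,0.5],
    [0.0013,0.009,0,0,0,0,0.5]
  ]
}}

```text
time_s: 7.82
position: [0.5881, -0.0306, 0.009]
tcp_rot: [2.373, 2.056, -0.002]
contact_force: [-2.5, -6.1, 4.0]
gripper_width: 0.497
finger_force: 3.5
```

```bash
python3 - <<'E'
from fr import *
rep(); im=snap('scene','s5.png'); cv2.imwrite('pics/s5c.png',cv2.resize(im[90:250,190:390],None,fx=3.6,fy=3.6,interpolation=cv2.INTER_CUBIC)[:,:,::-1])
E
```

```text
tcp f [-0.068  -0.0094] q6 -0.09446442615553069 yawrel -0.001 0.4966816345645406
```

View pics/s5c.png

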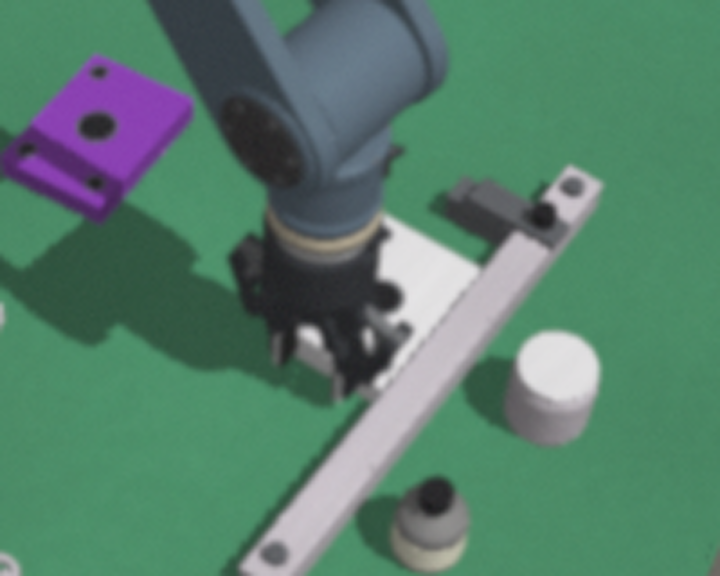

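The plate is sliding along the fence (its far end spans crop (385,215) to (480,270)), and the stop is ahead at (470,205). About 36 mm to go; approach, then creep.

Emit:
{"api": "servo_tool", "payload": {
  "increments": [
    [0.0011,0.008,0,0,0,0,0.5],
    [0.0011,0.008,0,0,0,0,0.5],
    [0.0007,0.005,0,0,0,0,0.5],
    [0.0004,0.003,0,0,0,0,0.5],
    [0.0003,0.002,0,0,0,0,0.5]
  ]
}}

```text
time_s: 8.28
position: [0.5918, -0.0045, 0.0089]
tcp_rot: [2.373, 2.056, -0.002]
contact_force: [-2.0, -6.7, 4.2]
gripper_width: 0.501
finger_force: 3.5
```

Emit:
{"api": "servo_tool", "payload": {
  "increments": [
    [0.0003,0.002,0,0,0,0,0.5],
    [0.0003,0.002,0,0,0,0,0.5]
  ]
}}

```text
time_s: 8.45
position: [0.5923, -0.0009, 0.0089]
tcp_rot: [2.373, 2.056, -0.002]
contact_force: [-2.1, -6.7, 3.8]
gripper_width: 0.495
finger_force: 3.6
```

Emit:
{"api": "servo_tool", "payload": {
  "increments": [
    [0.0002,0.0015,0,0,0,0,0.5],
    [0.0002,0.0015,0,0,0,0,0.5]
  ]
}}

```text
time_s: 8.62
position: [0.5927, 0.002, 0.0089]
tcp_rot: [2.373, 2.055, -0.002]
contact_force: [-2.0, -6.3, 3.8]
gripper_width: 0.5
finger_force: 3.6
```

Emit:
{"api": "servo_tool", "payload": {
  "increments": [
    [0.0002,0.0015,0,0,0,0,0.5],
    [0.0002,0.001,0,0,0,0,0.5]
  ]
}}

```text
time_s: 8.78
position: [0.5931, 0.0045, 0.0089]
tcp_rot: [2.373, 2.056, -0.002]
contact_force: [-2.0, -7.2, 4.0]
gripper_width: 0.504
finger_force: 3.6
```

Emit:
{"api": "servo_tool", "payload": {
  "increments": [
    [0.0002,0.001,0,0,0,0,0.5],
    [0.0001,0.001,0,0,0,0,0.5]
  ]
}}

```text
time_s: 8.95
position: [0.5933, 0.0064, 0.0089]
tcp_rot: [2.373, 2.056, -0.002]
contact_force: [-2.3, -7.8, 3.9]
gripper_width: 0.501
finger_force: 3.6
```

Emit:
{"api": "servo_tool", "payload": {
  "increments": [
    [0.0001,0.001,0,0,0,0,0.5],
    [0,0,0,0,0,0,0.5]
  ]
}}

```text
time_s: 9.12
position: [0.5935, 0.0076, 0.0089]
tcp_rot: [2.374, 2.055, -0.002]
contact_force: [-1.5, -6.1, 3.0]
gripper_width: 0.499
finger_force: 3.2
```

Emit:
{"api": "servo_tool", "payload": {
  "increments": [
    [0.0002,0.0012,0,0,0,0,0.5],
    [0.0002,0.0012,0,0,0,0,0.5]
  ]
}}

```text
time_s: 9.28
position: [0.5936, 0.0081, 0.009]
tcp_rot: [2.371, 2.056, -0.006]
contact_force: [-3.5, -17.2, 4.9]
gripper_width: 0.504
finger_force: 8.9
```

Emit:
{"api": "servo_tool", "payload": {
  "increments": [
    [0.0002,0.0012,0,0,0,0,0.5],
    [0.0002,0.0012,0,0,0,0,0.5]
  ]
}}

```text
time_s: 9.45
position: [0.5936, 0.0082, 0.009]
tcp_rot: [2.368, 2.057, -0.01]
contact_force: [-6.6, -25.3, 5.0]
gripper_width: 0.504
finger_force: 13.0
```

Seated on the stop (stall at 25 N). Back off, lift clear and check.

Emit:
{"api": "servo_tool", "payload": {
  "increments": [
    [-0.0014,-0.01,0,0,0,0,0.5],
    [-0.0028,-0.02,0,0,0,0,0.5],
    [0,0,0.035,0,0,0,0.5],
    [0,0,0.04,0,0,0,0.5],
    [0,-0.01,0.035,0,0,0,0.5],
    [-0.02,-0.03,0.02,0,0,0,0.5],
    [-0.02,-0.035,0.02,0,0,0,0.5],
    [-0.02,-0.035,0.02,0,0,0,0.5],
    [-0.02,-0.035,0.02,0,0,0,0.5],
    [-0.02,-0.035,0,0,0,0,0.5]
  ]
}}

```text
time_s: 10.28
position: [0.4958, -0.19, 0.1974]
tcp_rot: [2.37, 2.052, 0.005]
contact_force: [0.8, -0.0, 0.3]
gripper_width: 0.5
finger_force: 0.0
```

Emit:
{"api": "servo_tool", "payload": {
  "increments": [
    [-0.02,-0.035,0,0,0,0,0.5],
    [-0.02,-0.035,0,0,0,0,0.5],
    [-0.02,-0.035,0,0,0,0,0.5],
    [-0.01,-0.035,0,0,0,0,0.5],
    [0,-0.035,0,0,0,0,0.5],
    [0,0,0,0,0,0,0.5]
  ]
}}

```text
time_s: 10.78
position: [0.4248, -0.371, 0.1945]
tcp_rot: [2.376, 2.043, -0.002]
contact_force: [0.3, -0.2, 0.3]
gripper_width: 0.502
finger_force: 0.0
```

```bash
python3 - <<'E'
from fr import *
im=snap('top','t6.png'); s6=snap('scene','s6.png')
for lo in(180,200,215):
    r,w=rect(im,(205,165),.024,lo); print(r,(np.array(r[0])/1000-O)@M)
a=cv2.resize(im[95:215,110:270],None,fx=5,fy=5,interpolation=cv2.INTER_CUBIC); cv2.imwrite('pics/t6c.png',a[:,:,::-1])
E
```

```text
((607.5016479492188, 81.84866333007812), (129.143310546875, 91.3763427734375), 81.61384582519531) [-0.06477345  0.10474446]
((607.9048461914062, 81.75347137451172), (128.8761444091797, 90.65345001220703), 81.66618347167969) [-0.06436082  0.10470727]
((607.7732543945312, 81.81866455078125), (128.30137634277344, 90.01114654541016), 81.62398529052734) [-0.06450032  0.10475319]
```

View pics/t6c.png

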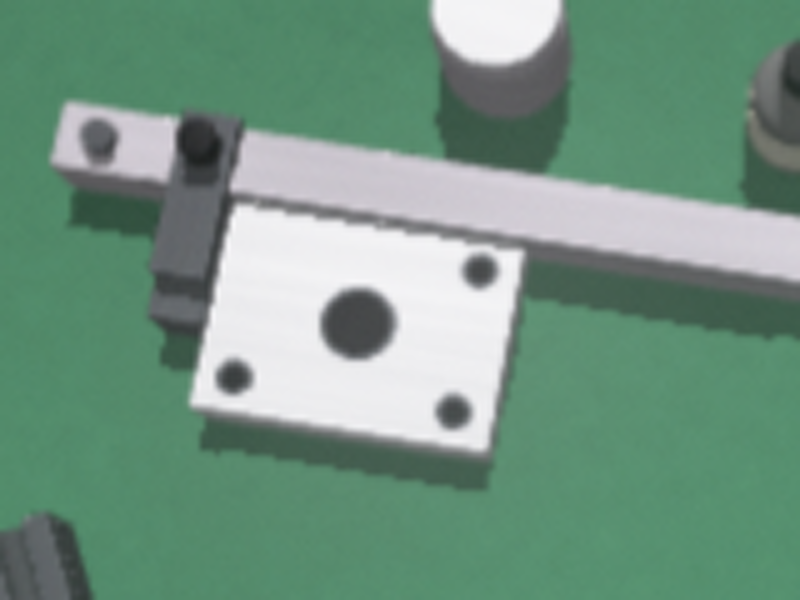

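The plate touches the stop (edge at crop (225,260)) and lies along the fence: parallel within 0.005 rad, with a shaded line at its edge. To be sure it is flush, I give one gentle centred push on the long side with shut fingers.

Emit:
{"api": "servo_tool", "payload": {
  "increments": [
    [0,0.038,0,0,0,0,0],
    [0,0.038,0,0,0,0,0],
    [0,0.038,0,0,0,0,0],
    [0.005,0.04,0,0,0,0,0],
    [0.008,0.04,0,0,0,0,0],
    [0.01,0.04,0,0,0,0,0],
    [0.01,0.04,0,0,0,0,0],
    [0.01,0.04,0,0,0,0,0],
    [0.01,0.04,0,0,0,0,0],
    [0.01,0.04,0,0,0,0,0]
  ]
}}

```text
time_s: 11.72
position: [0.4859, 0.0345, 0.1938]
tcp_rot: [-2.373, -2.056, 0.001]
contact_force: [1.0, -1.6, 0.1]
gripper_width: -0.001
finger_force: 0.0
```

Emit:
{"api": "servo_tool", "payload": {
  "increments": [
    [0.01,0.038,0,0,0,0,0],
    [0.01,0.034,0,0,0,0,0],
    [0,0,0,0,0,0,0]
  ]
}}

```text
time_s: 11.97
position: [0.5071, 0.1098, 0.194]
tcp_rot: [-2.367, -2.064, -0.005]
contact_force: [-0.4, -0.2, 0.8]
gripper_width: -0.001
finger_force: 0.0
```

```bash
python3 -c "
from fr import *
rep(); print(telemetry.get_state()['position'])"
```

```text
tcp f [-0.1681  0.1182] q6 0.13030421130118638 yawrel 0.0054 -0.0008180650660681251
[0.50714935 0.10983142 0.19399001]
```

Emit:
{"api": "servo_tool", "payload": {
  "increments": [
    [-0.002,-0.013,-0.035,0,0,0,0],
    [0,0,-0.04,0,0,0,0],
    [0,0,-0.04,0,0,0,0],
    [0,0,-0.03,0,0,0,0],
    [0,0,-0.02,0,0,0,0],
    [0,0,-0.015,0,0,0,0],
    [0,0,-0.003,0,0,0,0],
    [0.007,-0.001,0,0,0,0,0],
    [0.007,-0.001,0,0,0,0,0],
    [0.007,-0.001,0,0,0,0,0]
  ]
}}

```text
time_s: 12.8
position: [0.5282, 0.0867, 0.0122]
tcp_rot: [2.374, 2.054, 0.004]
contact_force: [0.6, 0.4, 0.3]
gripper_width: 0.003
finger_force: 0.0
```

Emit:
{"api": "servo_tool", "payload": {
  "increments": [
    [0.004,-0.0006,0,0,0,0,0],
    [0.004,-0.0006,0,0,0,0,0]
  ]
}}

```text
time_s: 12.97
position: [0.5362, 0.0852, 0.012]
tcp_rot: [2.375, 2.054, 0.004]
contact_force: [-0.5, 0.2, -0.4]
gripper_width: -0.005
finger_force: 0.0
```

Emit:
{"api": "servo_tool", "payload": {
  "increments": [
    [0.003,-0.0004,0,0,0,0,0],
    [0.003,-0.0004,0,0,0,0,0]
  ]
}}

```text
time_s: 13.13
position: [0.5409, 0.0845, 0.0113]
tcp_rot: [2.376, 2.055, 0.001]
contact_force: [-0.4, -1.1, 0.4]
gripper_width: -0.0
finger_force: 0.0
```

Emit:
{"api": "servo_tool", "payload": {
  "increments": [
    [0.002,-0.0003,0,0,0,0,0],
    [0.002,-0.0003,0,0,0,0,0]
  ]
}}

```text
time_s: 13.3
position: [0.5445, 0.0839, 0.0109]
tcp_rot: [-2.376, -2.055, 0.0]
contact_force: [0.6, 0.6, 0.6]
gripper_width: 0.003
finger_force: 0.0
```

Emit:
{"api": "servo_tool", "payload": {
  "increments": [
    [0.002,-0.0003,0,0,0,0,0],
    [0.002,-0.0003,0,0,0,0,0]
  ]
}}

```text
time_s: 13.47
position: [0.5481, 0.0834, 0.0107]
tcp_rot: [-2.376, -2.055, 0.001]
contact_force: [-2.4, -0.2, 1.2]
gripper_width: -0.001
finger_force: 2.4
```

Emit:
{"api": "servo_tool", "payload": {
  "increments": [
    [0.0015,-0.0002,0,0,0,0,0],
    [0.0015,-0.0002,0,0,0,0,0]
  ]
}}

```text
time_s: 13.63
position: [0.5481, 0.0833, 0.0106]
tcp_rot: [-2.372, -2.052, 0.008]
contact_force: [-8.7, 1.1, 6.3]
gripper_width: -0.003
finger_force: 3.7
```

Emit:
{"api": "servo_tool", "payload": {
  "increments": [
    [0.002,-0.0003,0,0,0,0,0],
    [0.002,-0.0003,0,0,0,0,0]
  ]
}}

```text
time_s: 13.8
position: [0.5482, 0.0833, 0.0105]
tcp_rot: [-2.367, -2.048, 0.017]
contact_force: [-12.7, 2.5, 12.6]
gripper_width: 0.0
finger_force: 7.0
```

Emit:
{"api": "servo_tool", "payload": {
  "increments": [
    [0.002,-0.0003,0,0,0,0,0],
    [0,0,0,0,0,0,0]
  ]
}}

```text
time_s: 13.97
position: [0.5482, 0.0833, 0.0104]
tcp_rot: [-2.365, -2.047, 0.022]
contact_force: [-12.8, 2.1, 12.2]
gripper_width: 0.001
finger_force: 7.1
```

It did not move under 13 N, so it was already flush. Retreat.

Emit:
{"api": "servo_tool", "payload": {
  "increments": [
    [-0.012,0.0017,0,0,0,0,0],
    [-0.02,0.003,0,0,0,0,0],
    [0,0,0.035,0,0,0,0],
    [0,0,0.04,0,0,0,0],
    [0,0,0.04,0,0,0,0],
    [-0.01,-0.03,0.03,0,0,0,0],
    [-0.01,-0.04,0.03,0,0,0,0],
    [-0.01,-0.04,0,0,0,0,0],
    [-0.01,-0.04,0,0,0,0,0],
    [-0.01,-0.04,0,0,0,0,0]
  ]
}}

```text
time_s: 14.8
position: [0.4779, -0.0962, 0.1801]
tcp_rot: [2.372, 2.055, 0.002]
contact_force: [1.7, 0.1, 0.4]
gripper_width: 0.001
finger_force: 0.0
```

Emit:
{"api": "servo_tool", "payload": {
  "increments": [
    [0,-0.04,0,0,0,0,0],
    [0,-0.04,0,0,0,0,0],
    [0,-0.04,0,0,0,0,0],
    [0,-0.04,0,0,0,0,0],
    [0,-0.04,0,0,0,0,0],
    [0,0,0,0,0,0,0]
  ]
}}

```text
time_s: 15.3
position: [0.4793, -0.3038, 0.1797]
tcp_rot: [2.375, 2.042, -0.002]
contact_force: [0.4, 0.1, 0.1]
gripper_width: 0.001
finger_force: 0.0
```

```bash
python3 - <<'E'
from fr import *
im=snap('top','t7.png'); r,w=rect(im,(205,165),.024,200); print(r,(np.array(r[0])/1000-O)@M)
E
```

```text
((607.8868408203125, 81.76006317138672), (128.8345947265625, 90.78239440917969), 81.71267700195312) [-0.06437958  0.10471125]
```

The plate has not moved since the last measurement, so I hand it in.

```bash
python3 -c "
from h import *
print(sign_off())"
```

```text
the job is handed in; nothing more can be done
None
```

The plate was pushed flush against the fence and up to the stop, the hand is clear of it, and the job was handed in after about 15 s; the sign-off returned no verdict.

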